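Lock the castle nut on a coffee grinder's burr head

TASK

Tighten the castle nut on the grinder's burr head clockwise until its punch mark has come round to the raised rib on the deck (it is then snug), go on only until its next slots line up with the slot across the shaft, and let go of it there. Then fetch the long locking bar from the tool rest and lower it, blade down, through the nut's and shaft's slots until it is fully home, let go, and leave the short bar and the other things on the counter where they are.

Things in the scene. Friction and masses are not known exactly. Their poses are not given: they have to be found in the camera images.
- head: Burr head of a coffee grinder, fixed on the counter: round black housing 150 mm across (foot 168 mm), flat deck 70 mm above the counter; a steel outlet box low on its local -y side reaches 103 mm from the axis. Origin on its axis at counter height, z up; local x is the line of the slot across the shaft.
- shaft (a point): Point on the head's axis on the floor of the crossing slots, 100 mm above the counter; axes as the head's. The shaft, 36 mm thick, ends 116 mm above the counter and has a slot 16 mm wide right across it along local x, open at the top. The bar's underside rests on this floor when home.
- post_a (a point): Top of one of two upright steel posts on the deck, 12 mm thick, 146 mm above the counter, on the line of the shaft's slot at local x = +47 mm of the head. Fixed.
- post_b (a point): Top of the other post, at local x = -47 mm.
- rib (a point): Top of a low raised rib on the deck (24 mm long towards the axis, 5 mm wide, 4 mm high), 55 mm from the axis, 118.6 degrees counter-clockwise (from above) of the head's local x. The nut is snug when its punch mark faces it.
- nut (a joint): Clockwise turn of the castle nut in rad, seen from above; grows as it tightens. 1.90: mark at the rib, snug. 2.40: the next slots lie along the shaft's slot. Slots also line up at 1.353 and 0.306, but there it is still loose. Past 2.60 is overtightened; stop at 3.0. It stays where left, at one height; takes 0.35 N m when loose, rising evenly to 0.55 at 2.40.
- nut_center (a point): Centre of the nut, 96 mm above the counter on the head's axis. Steel hexagon 60 mm across flats, 69 mm over corners, 74 to 118 mm above the counter; six slots 16 mm wide, 18 mm deep, open at the top, one in the middle of each flat. At joint 2.40 two opposite flats face along the head's local x. It is turned by two opposite flats gripped from above, fingers kept clear of the posts.
- nut_mark (a point): The punch mark: a black dot 7 mm wide on top of one of the nut's six teeth, 29.5 mm from the axis, 118 mm above the counter; turns with the nut. At joint value q it lies 90 degrees + (2.40 - q) rad counter-clockwise of the head's local x.
- rack: Dark wooden tool rest, fixed: base 100 (x) x 150 (y) x 6 mm, origin under its centre. Two stalls at local y +40 and -40 mm, each two cheeks 44 mm long (x), 8 mm thick, up to 44 mm above the counter, 24 mm apart. A bar stands in each along local x, 6 mm above the counter, its ends free beyond the cheeks; no room for fingers at its sides: take it by its two ends.
- bar_center (a point): Centre, half-way up (25 mm), of the long steel locking bar, the one to use, upright in either stall; x along it, z up. Blade below: 70 mm long, 11 thick, 20 high; grip above: 66 mm long, 16 thick, 30 high. About 0.3 kg; stands by itself on the counter. Home, the posts are 8 mm off the ends of its grip: there it can be held only across its thickness. Either way round fits.
- short_bar_center (a point): Centre, half-way up, of a bar like the other but only 46 mm long (grip 42 mm), in the other stall. To be left there.
- pitcher_center (a point): Steel milk pitcher, 80 mm across, 95 mm high, handle on its local +y side reaching about 75 mm from the axis; point at its centre, half-way up. Bystander.
- tamper_center (a point): Coffee tamper, 58 mm across, 88 mm high, standing; point at its centre, half-way up. Bystander.
- jar_center (a point): Closed glass jar, 72 mm across, 110 mm high; point at its centre, half-way up. Bystander.
Things that resemble listed ones, but are neither listed nor needed, are in the scene too. What is shaped like the part that bears bar_center but brown or yellow is not meant.

How it is judged:
On the way, in this order (a step that is already met when the one before it is completed fails the run):
1. the nut is turned clockwise until snug (value of joint nut above 1.9 rad), for 0.05 s.
2. the nut is turned on to its next slot and released (value of joint nut between 2.3 and 2.5 rad and contact force between nut and the fingers below 0.1 N), for 0.2 s.
At the end, for the whole second after the job is handed in: The nut stands at the first slot past snug (joint 2.30 to 2.50 rad), and the long bar rests blade down in the nut's and shaft's slots: its centre within 9 mm of the axis and 21 to 29 mm above the slot floor (home is 25), upright and along the slot within 0.12 rad, at rest, released (value of joint nut between 2.3 and 2.5 rad and horizontal distance between bar_center and shaft below 0.009 m and z of bar_center in the frame of shaft between 0.021 and 0.029 m and angle between bar_center's own z axis and vertical below 0.12 rad and angle between the x axis of bar_center and the x axis of shaft, either way round below 0.12 rad and linear speed of bar below 0.02 m/s); the robot touches nothing.
It fails at once if the nut is overtightened (joint past 2.60) (value of joint nut above 2.6 rad).
It fails at once if the short bar is taken or knocked (moved 25 mm) (distance of short_bar_center from where it was at the start of the episode above 0.025 m).
It fails at once if the pitcher is pushed away (30 mm) or knocked over (distance of pitcher_center from where it was at the start of the episode above 0.03 m or angle between pitcher_center's own z axis and vertical above 0.5 rad).
It fails at once if the tamper is pushed away (30 mm) or knocked over (distance of tamper_center from where it was at the start of the episode above 0.03 m or angle between tamper_center's own z axis and vertical above 0.5 rad).
It fails at once if the jar is pushed away (30 mm) or knocked over (distance of jar_center from where it was at the start of the episode above 0.03 m or angle between jar_center's own z axis and vertical above 0.5 rad).
It also fails if it takes over 72 s, if anything falls off the work surface, if the arm or the gripper's body presses on something with over 40 N, if the wrist force passes 120 N, or if a joint passes its speed limit or range.

ROBOT

A 7-joint arm with a two-finger parallel gripper is mounted at the origin on the work surface. World frame = base frame: x ahead of the robot, y to its left, z up, the work surface at z = 0. Lengths are in m, angles in rad, forces in N, time in s.
With the tool pointing down it reaches from about 0.4 to 0.875 m from the base axis. Payload 6.5 kg.
Tool frame: the origin (TCP) lies at the very end of the fingers, on their centre line; the grasp point (between the pads) lies 19 mm behind it (manip.hold_point_z is the distance from the TCP to the grasp point, in m); z points along the fingers, y is the line along which they close (so a half turn about z gives the same grasp; the last joint's range is limited). The gripper opens to 85 mm and grips with 20 to 120 N. Pads are 22 mm wide; open, the fingers measure 114 mm over their backs; the gripper's body (76 mm by 85 mm) begins 54 mm behind the grasp point. The pads swing forward as they close: fully open they stand 13 mm farther back than shut.
Start: joints at [-1.255, 0.536, -0.004, 1.538, 0.003, 1.067, -0.071], TCP at [0.242, 0.603, 0.231] pointing down, gripper open.
Joint ranges: [-2.7, 2.7], [-0.37, 2.16], [-1.27, 1.26], [0.24, 2.4], [-1.31, 4.45], [0.19, 1.91], [-2.76, 2.76]. Speed limits (rad/s): [2.39, 2.39, 3.14, 3.14, 3.14, 3.14, 3.14].

INTERFACE

Orientations are given as a unit quaternion [x, y, z, w].
In Python, from bench import manip gives the robot as it stands. The module is installed in compiled form; this text tells all that it offers.
- The arm moves only by the tool drive_tool, never from a script. Its argument "increments" is a list of rows, each a list of 3 entries, a list of its own where there are three numbers: the turn, a rotation vector about the tool's x, y, z each as a share of 0.15 rad, from -1 to 1, then the shift along the tool's x, y, z each as a share of 50 mm, from -1 to 1, then the opening, from -1 (shut) to 1 (fully open). In form: [[[wx, wy, wz], [x, y, z], gripper], ...]. A call has 1 to 8 rows; each row shifts and turns the commanded pose from where the row before left it, along the tool's axes as they then stand; what a row does not reach is not made up. A row lasts 1/10 s, in which the tool goes at most 50 mm and 8.59 degrees, less where a joint would pass 70% of its speed; a pose out of reach is approached as far as the arm can. A call with a number of a shift or a turn outside -1 to 1 is refused whole. A call with a gripper value outside its range is refused whole. The fingers move at their own pace and stop on an object; "force" is the grip in N (left out, the last holds). Time passes only in rows, so rows that do not move let the fingers close. It gives the time, the measured TCP pose, the force, the opening and the grip force at its end, in the units of the state.
- manip.get_state(): the state, without advancing time (a new reading comes with each control period).
- manip.read_camera(name): name is "side" or "top"; returns the picture (420x560x3 uint8, red, green, blue); there is no depth.
- manip.camera_info(name): a dict with "mtx" (3x3 intrinsics, pixels), "R" (3x3) and "t" (3): a world point X has camera coordinates R X + t. Camera axes: x right, y down, z forward; pixel columns grow to the right and rows downward; lengths in m; the calibration is good to about 2 mm. A picture is of the moment at which its call begins. camera_info takes no time and is no camera call.
- manip.close_job(): hands the job in; it is judged then, once.
Trained networks look in the newest picture that a camera, given by its name, has taken for a name from the list of things; names that differ only in an ending like _2 or _b are one class to them, and where a whole thing is asked for, a point or a joint stands for the part that bears it (a point fixed in the world has none). Each returns a list of dicts, best first, with "p" (0 to 1); they miss things now and then, are a little off and sometimes report something else, mostly with a low value. They report only what shows in the picture. A call takes as long as a camera call. They do not tell look-alikes from the thing itself.
- manip.outline_of(query, camera): "mask" (420x560 bool, what is visible of it) and "position" ([column, row] in pixels, amid what is visible of it).
The state is a dict: "time_s": time; "q": joint angles; "qvel": joint speeds; "effort": joint torques, N m; "eef_pos": TCP position; "eef_rot": TCP orientation; "force": force on the tool from outside, world axes, zero at the start; "moment": the same for the moment, N m; "opening": finger opening in m; "grip_force": force on a finger pad.
Only numpy, scipy, OpenCV 4.12 (cv2) and the standard library are available. Lean on these libraries where they do the work, as an engineer would, in place of code of your own. Each camera call takes 0.05 s, during which the arm holds its last target. There are 200 camera calls.

## Working session

There is one attempt and no reset: what is moved stays moved. The work goes in short steps, Python scripts to look and compute and a tool call to move; the robot and the scene stay as the last step left them, time stands still between calls to the robot, and variables do not carry over. Pictures are saved under pics/ and viewed, at most 10 in all, crops included, and the job is handed in when it is done.

Besides the shell and the picture viewer there is one more tool, called after "Call:" as name(argument=value, ...) on one line, values as JSON. drive_tool: Moves the arm, as the interface text tells. Shift numbers are shares of 50 mm and turn numbers shares of 0.15 rad, none past 1 either way. Its arguments: {"type":"object","properties":{"increments":{"type":"array","items":{"type":"array"}},"force":{"type":"number"}},"required":["increments"]}

```bash
mkdir -p pics; cat > h.py <<'E'
from bench import manip
import numpy as np, cv2
def snap(n,f,crop=None,k=1):
    im=manip.read_camera(n)
    if crop: a,b,c,d=crop; im=im[b:d,a:c]
    im=cv2.resize(im,None,fx=k,fy=k,interpolation=cv2.INTER_CUBIC)
    cv2.imwrite(f'pics/{f}.png',im[:,:,::-1])
def ray(n,uv,z):
    c=manip.camera_info(n); R,t,K=map(np.array,(c['R'],c['t'],c['mtx']))
    o=-R.T@t; d=R.T@np.linalg.solve(K,[uv[0],uv[1],1.]); return o+d*(z-o[2])/d[2]
def proj(n,X):
    c=manip.camera_info(n); R,t,K=map(np.array,(c['R'],c['t'],c['mtx']))
    p=K@(R@np.array(X,float)+t); return p[:2]/p[2]
E
python3 - <<'E'
from h import *
snap('top','t0');snap('side','s0')
for n in('top','side'):
    c=manip.camera_info(n);print(n,np.round(-np.array(c['R']).T@c['t'],3),np.round(c['R'],2).tolist(),c['mtx'][0][0])
    for q in('head','nut_mark','nut','rack','bar_center','short_bar_center','rib','pitcher_center','tamper_center','jar_center'):
        try: print(q,[(round(r['p'],2),np.round(r['position']).tolist(),int(r['mask'].sum())) for r in manip.outline_of(q,n)])
        except Exception as e: print(q,e)
print(manip.get_state())
E
```

```text
top [ 0.42  -0.063  1.083] [[0.01, -1.0, -0.01], [-0.99, -0.01, -0.12], [0.12, 0.01, -0.99]] 403.5764062936584
head [(0.95, [185.0, 220.0], 3323)]
nut_mark [(0.65, [175.0, 218.0], 528)]
nut [(0.82, [179.0, 213.0], 571), (0.61, [186.0, 218.0], 3344)]
rack [(0.67, [343.0, 199.0], 1805), (0.43, [175.0, 216.0], 496)]
bar_center [(0.7, [358.0, 207.0], 200), (0.51, [349.0, 255.0], 221), (0.49, [410.0, 204.0], 214)]
short_bar_center [(0.7, [329.0, 193.0], 170)]
rib [(0.82, [184.0, 220.0], 3331)]
pitcher_center [(0.57, [248.0, 158.0], 1064), (0.3, [325.0, 132.0], 879)]
tamper_center [(0.62, [243.0, 273.0], 394), (0.59, [246.0, 158.0], 1134)]
jar_center [(0.76, [325.0, 134.0], 786)]
side [ 0.124 -0.683  0.78 ] [[0.82, -0.57, -0.02], [-0.39, -0.54, -0.75], [0.41, 0.63, -0.66]] 467.43019618301736
head [(0.65, [224.0, 185.0], 3276)]
nut_mark [(0.64, [348.0, 301.0], 2218)]
nut [(0.74, [222.0, 166.0], 504), (0.19, [348.0, 300.0], 2320)]
rack [(0.73, [351.0, 300.0], 2197)]
bar_center [(0.96, [289.0, 323.0], 493), (0.78, [400.0, 343.0], 908)]
short_bar_center [(0.54, [339.0, 263.0], 241)]
rib [(0.89
[... 180 characters left out ...]
array([-1.25519879,  0.53640909, -0.00438134,  1.53789345,  0.00259452,
        1.06726818, -0.07120507]), 'qvel': array([-6.91258965e-04,  1.20702043e-03, -7.53531776e-04,  2.33377261e-04,
       -1.68829410e-04, -1.63210562e-05, -1.92190752e-04]), 'effort': array([-4.18449463e-04, -5.83348632e+01,  1.04811173e+00, -2.59435505e+01,
        1.25504227e-02,  1.69301751e-03,  1.29243824e-05]), 'eef_pos': array([0.24219329, 0.60319993, 0.23128673]), 'eef_rot': array([1.89735145e-01, 9.81835309e-01, 1.16706001e-05, 1.82464051e-05]), 'force': array([-0.75273016,  0.12823658, -0.43862307]), 'moment': array([-0.02913912,  0.03721965, -0.01198396]), 'grip_force': 0.0, 'opening': 0.08519738473268941}
```

View pics/t0.png

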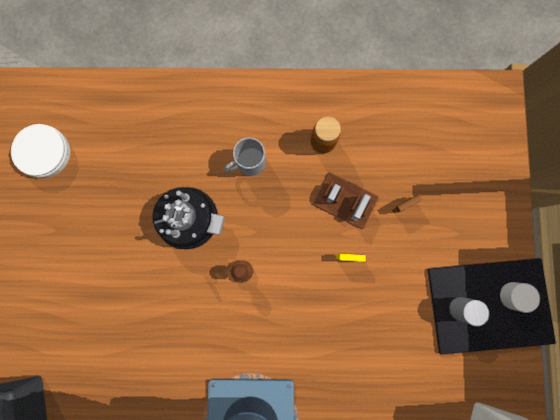

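View pics/s0.png

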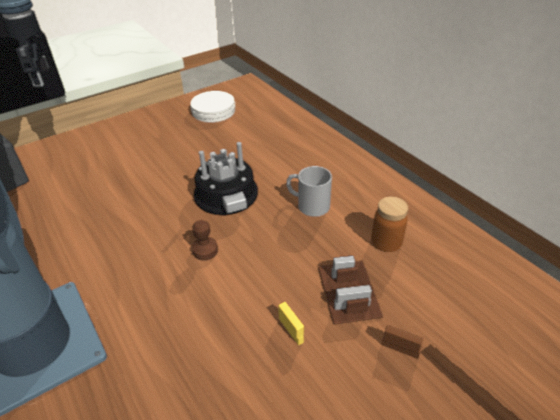

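```bash
python3 - <<'E'
import cv2,numpy as np
t=cv2.imread('pics/t0.png');s=cv2.imread('pics/s0.png')
a=cv2.resize(t[170:265,135:235],(420,399),interpolation=2)
b=cv2.resize(s[120:250,170:280],(338,399),interpolation=2)
cv2.imwrite('pics/c0.png',np.hstack([a,b]))
E
```

```text
(no output)
```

View pics/c0.png

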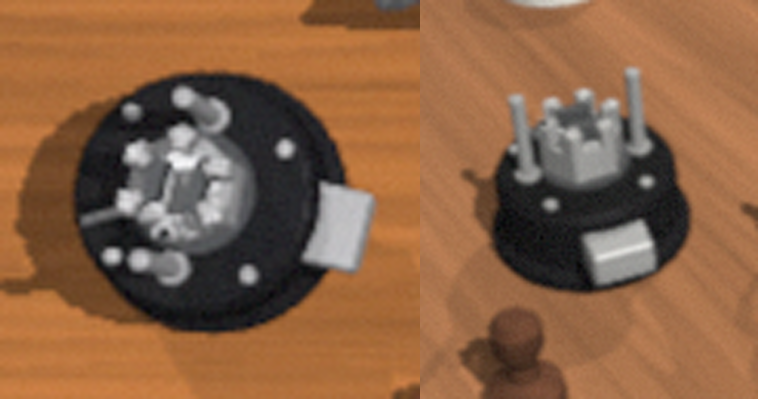

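The crop shows the head with post tops near top (179,193) and (168,232), the rib to the left, and the mark at about (174,225). Grey bars: long at top (361,207), short at (334,193). The look-alikes are brown (405,207) and yellow (352,258), so I choose the grey one at (361,207).

```bash
cat > tri.py <<'E'
from h import *
from scipy.optimize import least_squares
t=cv2.imread('pics/t0.png');s=cv2.imread('pics/s0.png')
T=lambda x,y:(135+x/4.2-.5+.12,170+y/4.2-.5+.12)
S=lambda x,y:(170+(x-420)/3.07-.4,120+y/3.07-.4)
A=[T(184,97),S(632,73)];B=[T(140,261),S(516,99)]
pa=[ray(n,p,.146) for n,p in zip(('top','side'),A)];pb=[ray(n,p,.146) for n,p in zip(('top','side'),B)]
for a,b in zip(pa,pb):
    print(np.round(a,4),np.round(b,4),'ctr',np.round((a+b)/2,4),'len',np.linalg.norm(a-b),'yaw',np.arctan2(*(a-b)[1::-1]))
c=(pa[0]+pb[0])/2;yaw=np.arctan2(*(pa[0]-pb[0])[1::-1])
m=ray('top',T(165,233),.118)-c; ang=np.arctan2(m[1],m[0])-yaw
print('mark r',np.hypot(m[0],m[1]),'ang',np.degrees(ang),'q',2.4-(ang-np.pi/2))
# outer foot ellipse check via dark mask
g=t.max(2); mk=((g<60)*255).astype(np.uint8); 
for n,p in(('pitcher',(248,158,.0475)),('tamper',(241,271,.05)),('jar',(327,128,.11))): print(n,np.round(ray('top',p[:2],p[2]),3))
# bars: bright grey top faces
hsv=cv2.cvtColor(t,cv2.COLOR_BGR2HSV); w=((hsv[...,1]<50)&(hsv[...,2]>110)).astype(np.uint8)
w[:170]=0;w[225:]=0;w[:,:318]=0;w[:,380:]=0
n,l,st,ce=cv2.connectedComponentsWithStats(w)
for i in range(1,n):
    if st[i,4]>20:
        r=cv2.minAreaRect(np.argwhere(l==i)[:,::-1].astype(np.float32)); b=cv2.boxPoints(r)
        P=np.array([ray('top',x,.056) for x in b]); print(ce[i],st[i,4],r,'bar',np.round(P[:,:2],4).tolist(),np.round(ray('top',ce[i],.056),4))
a=cv2.resize(t[165:240,305:425],(640,400),interpolation=2); cv2.imwrite('pics/c1.png',a)
E
python3 tri.py
```

```text
[0.5695 0.1695 0.146 ] [0.4774 0.1905 0.146 ] ctr [0.5235 0.18   0.146 ] len 0.09448535003837395 yaw -0.2241583784843254
[0.5683 0.1678 0.146 ] [0.4771 0.1901 0.146 ] ctr [0.5227 0.1789 0.146 ] len 0.09386489097211793 yaw -0.2399192927062629
mark r 0.028572857146160813 ang 183.9603902773835 q 0.7600818232007898
pitcher [0.679 0.014 0.048]
tamper [0.385 0.027 0.05 ]
jar [ 0.741 -0.186  0.11 ]
[334.12149533 191.72897196] 107 ((334.1000061035156, 191.79998779296875), (6.260989665985107, 15.652474403381348), 26.56505012512207) bar [[0.5744, -0.1931], [0.6111, -0.2115], [0.6038, -0.2258], [0.5673, -0.2074]] [ 0.5893 -0.2095  0.056 ]
[362.         205.99408284] 169 ((362.0000305175781, 206.00003051757812), (6.260990142822266, 25.043960571289062), 26.56505012512207) bar [[0.5274, -0.2586], [0.5855, -0.2883], [0.5783, -0.3025], [0.5203, -0.2727]] [ 0.5528 -0.2805  0.056 ]
```

View pics/c1.png

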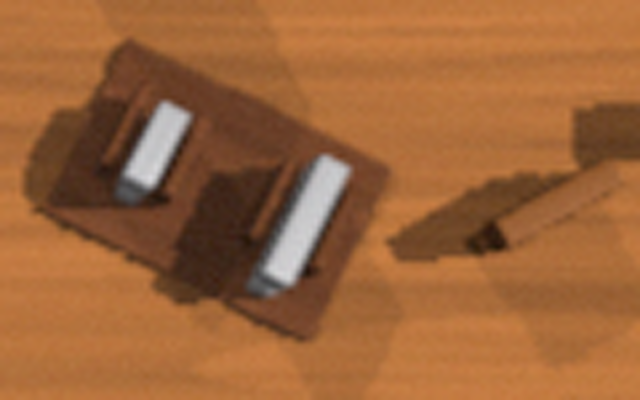

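The crop confirms the choice: the long grey bar is in the right-hand stall, the short one in the left, and the brown look-alike lies off to the right on the counter. The nut is at q≈0.76. I'll turn it in two grips to stay clear of the posts.

```bash
cat > plan.py <<'E'
# usage: plan.py x y z yaw_deg n : rows (tool frame) from the measured pose; yaw = direction of tool y (mod 180)
import sys
from h import *
from scipy.spatial.transform import Rotation as Ro
x,y,z,yd,n=map(float,sys.argv[1:6]); n=int(n)
s=manip.get_state(); R=Ro.from_quat(s['eef_rot']); M=R.as_matrix()
yaw=np.degrees(np.arctan2(M[1,1],M[0,1])); d=(yd-yaw+90)%180-90
if len(sys.argv)>6: d+=float(sys.argv[6])
# desired tool: z down, y at yaw+d
a=np.radians(yaw+d); Y=np.array([np.cos(a),np.sin(a),0]); Z=np.array([0,0,-1.]); X=np.cross(Y,Z)
rv=(R.inv()*Ro.from_matrix(np.c_[X,Y,Z])).as_rotvec()
D=(np.array([x,y,z])-s['eef_pos'])/n
print('now',np.round(s['eef_pos'],4),'yaw',round(yaw,2),'q7',round(s['q'][6],2),'t',s['time_s'],'F',np.round(s['force'],1),'open',round(s['opening'],4),'turn',round(d,1))
for i in range(n):
    Ri=R*Ro.from_rotvec(rv*i/n)      # shift before the turn
    print('w',np.round(rv/n/.15,2).tolist(),'s(before turn)',np.round(Ri.inv().apply(D)/.05,2).tolist(),'s(after)',np.round((R*Ro.from_rotvec(rv*(i+1)/n)).inv().apply(D)/.05,2).tolist())
E
python3 plan.py .523 .1795 .231 80.7 16
```

```text
now [0.2422 0.6032 0.2313] yaw 68.13 q7 -0.07 t 1.1 F [-0.8  0.1 -0.4] open 0.0852 turn 12.6
w [0.0, 0.0, -0.09] s(before turn) [-0.52, -0.36, 0.0] s(after) [-0.52, -0.37, 0.0]
w [0.0, 0.0, -0.09] s(before turn) [-0.52, -0.37, 0.0] s(after) [-0.51, -0.37, 0.0]
w [0.0, 0.0, -0.09] s(before turn) [-0.51, -0.37, 0.0] s(after) [-0.51, -0.38, 0.0]
w [0.0, 0.0, -0.09] s(before turn) [-0.51, -0.38, 0.0] s(after) [-0.5, -0.39, 0.0]
w [0.0, 0.0, -0.09] s(before turn) [-0.5, -0.39, 0.0] s(after) [-0.5, -0.4, 0.0]
w [0.0, 0.0, -0.09] s(before turn) [-0.5, -0.4, 0.0] s(after) [-0.49, -0.4, 0.0]
w [0.0, 0.0, -0.09] s(before turn) [-0.49, -0.4, 0.0] s(after) [-0.49, -0.41, 0.0]
w [0.0, 0.0, -0.09] s(before turn) [-0.49, -0.41, 0.0] s(after) [-0.48, -0.42, 0.0]
w [0.0, 0.0, -0.09] s(before turn) [-0.48, -0.42, 0.0] s(after) [-0.47, -0.42, 0.0]
w [0.0, 0.0, -0.09] s(before turn) [-0.47, -0.42, 0.0] s(after) [-0.47, -0.43, 0.0]
w [0.0, 0.0, -0.09] s(before turn) [-0.47, -0.43, 0.0] s(after) [-0.46, -0.44, 0.0]
w [0.0, 0.0, -0.09] s(before turn) [-0.46, -0.44, 0.0] s(after) [-0.46, -0.44, 0.0]
w [0.0, 0.0, -0.09] s(before turn) [-0.46, -0.44, 0.0] s(after) [-0.45, -0.45, 0.0]
w [0.0, 0.0, -0.09] s(before turn) [-0.45, -0.45, 0.0] s(after) [-0.44, -0.45, 0.0]
w [0.0, 0.0, -0.09] s(before turn) [-0.44, -0.45, 0.0] s(after) [-0.44, -0.46, 0.0]
w [0.0, 0.0, -0.09] s(before turn) [-0.44, -0.46, 0.0] s(after) [-0.43, -0.47, 0.0]
```

Call:
drive_tool(increments=[[[0,0,0],[-0.5,-0.36,0],1],[[0,0,0],[-0.5,-0.36,0],1],[[0,0,0],[-0.5,-0.36,0],1],[[0,0,0],[-0.5,-0.36,0],1],[[0,0,0],[-0.5,-0.36,0],1],[[0,0,0],[-0.5,-0.36,0],1],[[0,0,0],[-0.5,-0.36,0],1],[[0,0,0],[-0.5,-0.36,0],1]])

```text
time_s: 1.9
eef_pos: [0.3748, 0.394, 0.2315]
eef_rot: [0.19, 0.982, 0.0, 0.0]
force: [-0.1, -0.5, 0.6]
opening: 0.0857
grip_force: 0.0
```

Call:
drive_tool(increments=[[[0,0,0],[-0.5,-0.36,0],1],[[0,0,0],[-0.5,-0.36,0],1],[[0,0,0],[-0.5,-0.36,0],1],[[0,0,0],[-0.5,-0.36,0],1],[[0,0,0],[-0.5,-0.36,0],1],[[0,0,0],[-0.5,-0.36,0],1],[[0,0,-0.7],[0,0,0],1],[[0,0,-0.7],[0,0,0],1]])

```text
time_s: 2.7
eef_pos: [0.4738, 0.2378, 0.2314]
eef_rot: [0.085, 0.996, -0.0, 0.0]
force: [0.2, 1.1, -0.3]
opening: 0.0855
grip_force: 0.0
```

```bash
sed -i 's/for i in range(n):/if n:\n  i=0/; s/^    Ri=/  Ri=/; s/^    print/  print/' plan.py; python3 plan.py .523 .1795 .231 80.7 1
```

```text
now [0.4738 0.2378 0.2314] yaw 80.26 q7 0.88 t 2.7 F [ 0.2  1.1 -0.3] open 0.0855 turn 0.4
w [-0.0, 0.0, -0.05] s(before turn) [-1.17, -0.98, 0.01] s(after) [-1.16, -0.99, 0.01]
```

Call:
drive_tool(increments=[[[0,0,-0.05],[-0.4,-0.33,0],1],[[0,0,0],[-0.4,-0.33,0],1],[[0,0,0],[-0.37,-0.33,0],1],[[0,0,0],[0,0,0.5],1],[[0,0,0],[0,0,0.5],1],[[0,0,0],[0,0,0.5],1],[[0,0,0],[0,0,0],1]])

```text
time_s: 3.4
eef_pos: [0.5203, 0.1795, 0.1535]
eef_rot: [0.082, 0.997, -0.001, -0.003]
force: [-1.5, 0.1, -0.1]
opening: 0.0852
grip_force: 0.0
```

```bash
python3 plan.py .523 .1795 .082 80.7 1; python3 - <<'E'
from h import *
snap('top','t1',(135,170,235,265),4);snap('side','s1',(170,100,290,240),3)
a=cv2.imread('pics/t1.png');b=cv2.imread('pics/s1.png');b=cv2.resize(b,(int(360*380/420),380))
cv2.imwrite('pics/c2.png',np.hstack([a,b]))
E
```

```text
now [0.5203 0.1795 0.1535] yaw 80.59 q7 1.05 t 3.4 F [-1.5  0.1 -0.1] open 0.0852 turn 0.1
w [-0.02, -0.03, -0.01] s(before turn) [-0.06, 0.01, 1.43] s(after) [-0.05, 0.01, 1.43]
```

View pics/c2.png

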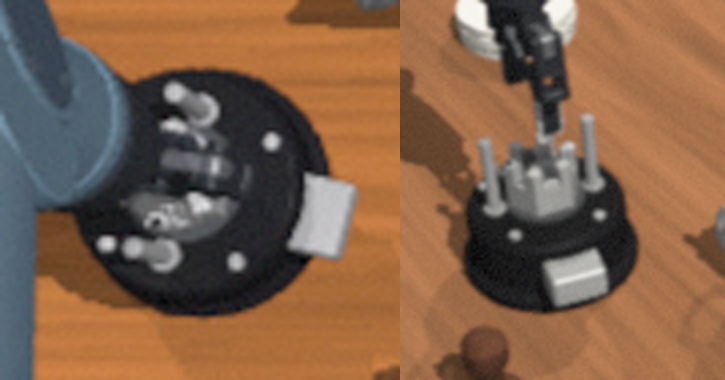

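The gripper is centred over the nut, with its closing line on the flats across from the posts. The dot is at crop (155,220). Descending and gripping.

Call:
drive_tool(increments=[[[0,0,0],[-0.05,0,0.4],1],[[0,0,0],[0,0,0.4],1],[[0,0,0],[0,0,0.4],1],[[0,0,0],[0,0,0.23],1],[[0,0,0],[0,0,0],1]])

```text
time_s: 4.0
eef_pos: [0.5249, 0.18, 0.0846]
eef_rot: [0.082, 0.997, -0.0, -0.0]
force: [-0.2, 1.3, 0.3]
opening: 0.0855
grip_force: 0.0
```

Call:
drive_tool(increments=[[[0,0,0],[0,0,0],-1],[[0,0,0],[0,0,0],-1],[[0,0,0],[0,0,0],-1],[[0,0,0],[0,0,0],-1],[[0,0,0],[0,0,0],-1]], force=90)

```text
time_s: 4.5
eef_pos: [0.526, 0.18, 0.0868]
eef_rot: [0.082, 0.997, 0.0, 0.001]
force: [-2.6, -1.4, 8.8]
opening: 0.058
grip_force: 96.1
```

```bash
python3 plan.py .523 .1795 .082 80.7 1;python3 -c "
from h import *;print(manip.get_state()['moment'])"
```

```text
now [0.526  0.18   0.0868] yaw 80.62 q7 1.06 t 4.5 F [-2.6 -1.4  8.8] open 0.058 turn 0.1
w [0.0, 0.01, -0.01] s(before turn) [0.06, -0.02, 0.1] s(after) [0.06, -0.02, 0.1]
[-0.65013985  0.50557287  0.21425996]
```

Call:
drive_tool(increments=[[[0,0,0.5],[0.05,0,0],-1],[[0,0,0.6],[0,0,0],-1],[[0,0,0.6],[0,0,0],-1],[[0,0,0.6],[0,0,0],-1],[[0,0,0],[0,0,0],-1]])

```text
time_s: 5.0
eef_pos: [0.5256, 0.1787, 0.0868]
eef_rot: [0.254, 0.967, 0.0, 0.003]
force: [5.2, -3.7, 3.1]
opening: 0.0582
grip_force: 97.2
```

```bash
python3 plan.py .523 .1795 .084 23.7 1;python3 -c "
from h import *;print(manip.get_state()['moment'])"
```

```text
now [0.5256 0.1787 0.0868] yaw 60.58 q7 0.78 t 5.0 F [ 5.2 -3.7  3.1] open 0.0582 turn -36.9
w [0.02, 0.03, 4.29] s(before turn) [0.05, -0.01, 0.06] s(after) [0.03, -0.04, 0.06]
[-1.41033584 -0.50557085 -0.25111737]
```

Call:
drive_tool(increments=[[[0,0,0.6],[0,0,0],-1],[[0,0,0.6],[0,0,0],-1],[[0,0,0.6],[0,0,0],-1],[[0,0,0.6],[0,0,0],-1],[[0,0,0.6],[0,0,0],-1],[[0,0,0.6],[0,0,0],-1],[[0,0,0.6],[0,0,0],-1],[[0,0,0],[0,0,0],-1]])

```text
time_s: 5.8
eef_pos: [0.524, 0.1771, 0.0868]
eef_rot: [0.541, 0.841, -0.001, 0.002]
force: [-1.8, -9.7, 12.0]
opening: 0.058
grip_force: 98.1
```

```bash
python3 plan.py .523 .1795 .084 23.7 1
```

```text
now [0.524  0.1771 0.0868] yaw 24.44 q7 0.28 t 5.8 F [-1.8 -9.7 12. ] open 0.058 turn -0.7
w [0.0, 0.02, 0.09] s(before turn) [0.05, 0.0, 0.05] s(after) [0.05, 0.0, 0.06]
```

Call:
drive_tool(increments=[[[0,0,0],[0,0,0],1],[[0,0,0],[0,0,0],1],[[0,0,0],[0,0,0],1],[[0,0,0],[0.05,0,0],1]])

```text
time_s: 6.2
eef_pos: [0.5217, 0.183, 0.085]
eef_rot: [0.539, 0.842, 0.0, 0.0]
force: [-0.2, -0.7, 0.3]
opening: 0.0859
grip_force: 0.0
```

Call:
drive_tool(increments=[[[0,0,-0.87],[0,0,0],1],[[0,0,-0.87],[0,0,0],1],[[0,0,-0.87],[0,0,0],1],[[0,0,-0.87],[0,0,0],1],[[0,0,-0.87],[0,0,0],1],[[0,0,-0.87],[0,0,0],1],[[0,0,-0.87],[0,0,0],1],[[0,0,-0.89],[0,0,0],1]])

```text
time_s: 7.0
eef_pos: [0.5215, 0.1832, 0.0849]
eef_rot: [0.043, 0.999, 0.0, 0.0]
force: [0.9, 0.4, -0.3]
opening: 0.0853
grip_force: 0.0
```

```bash
python3 plan.py .523 .1795 .084 84.4 1
```

```text
now [0.5215 0.1832 0.0849] yaw 85.05 q7 1.12 t 7.0 F [ 0.9  0.4 -0.3] open 0.0853 turn -0.7
w [0.0, 0.0, 0.08] s(before turn) [-0.04, -0.07, 0.02] s(after) [-0.04, -0.07, 0.02]
```

Call:
drive_tool(increments=[[[0,0,0.08],[-0.03,-0.07,0.02],1],[[0,0,0],[0,0,0],-1],[[0,0,0],[0,0,0],-1],[[0,0,0],[0,0,0],-1],[[0,0,0],[0,0,0],-1],[[0,0,0],[0,0,0],-1]], force=90)

```text
time_s: 7.6
eef_pos: [0.5231, 0.1804, 0.0847]
eef_rot: [0.053, 0.999, 0.001, 0.001]
force: [-3.2, 0.1, 7.4]
opening: 0.0582
grip_force: 95.7
```

```bash
python3 plan.py .523 .1795 .084 46.7 1
```

```text
now [0.5231 0.1804 0.0847] yaw 83.98 q7 1.11 t 7.6 F [-3.2  0.1  7.4] open 0.0582 turn -37.3
w [0.01, 0.0, 4.34] s(before turn) [-0.0, -0.02, 0.01] s(after) [-0.01, -0.01, 0.01]
```

Call:
drive_tool(increments=[[[0,0,0.6],[0,0,0],-1],[[0,0,0.6],[0,0,0],-1],[[0,0,0.6],[0,0,0],-1],[[0,0,0.6],[0,0,0],-1],[[0,0,0.6],[0,0,0],-1],[[0,0,0.6],[0,0,0],-1],[[0,0,0.6],[0,0,0],-1],[[0,0,0],[0,0,0],-1]])

```text
time_s: 8.4
eef_pos: [0.5229, 0.1799, 0.0847]
eef_rot: [0.361, 0.933, 0.0, 0.0]
force: [-3.7, 0.8, 8.8]
opening: 0.0584
grip_force: 95.5
```

```bash
python3 plan.py .523 .1795 .084 46.7 1
```

```text
now [0.5229 0.1799 0.0847] yaw 47.72 q7 0.6 t 8.4 F [-3.7  0.8  8.8] open 0.0584 turn -1.0
w [0.01, 0.0, 0.12] s(before turn) [-0.01, -0.0, 0.01] s(after) [-0.01, -0.0, 0.01]
```

Call:
drive_tool(increments=[[[0,0,0.12],[0,0,0],-1],[[0,0,0],[0,0,0],-1],[[0,0,0],[0,0,0],-1],[[0,0,0],[0,0,0],1],[[0,0,0],[0,0,0],1],[[0,0,0],[0,0,0],1],[[0,0,0],[0,0,0],1]])

```text
time_s: 9.1
eef_pos: [0.5226, 0.1791, 0.0837]
eef_rot: [0.368, 0.93, -0.0, -0.0]
force: [0.7, 0.0, 0.6]
opening: 0.0858
grip_force: 0.0
```

Call:
drive_tool(increments=[[[0,0,0],[0,0,-0.4],1],[[0,0,0],[0,0,-0.5],1],[[0,0,0],[0,0,-0.5],1],[[0,0,0],[0,0,-0.5],1],[[0,0,0],[0,0,-0.5],1],[[0,0,0],[0,0,-0.5],1],[[0,0,0],[0,0,0],1]])

```text
time_s: 9.8
eef_pos: [0.5248, 0.1796, 0.2321]
eef_rot: [0.368, 0.93, 0.002, 0.002]
force: [0.2, -0.2, 0.4]
opening: 0.0852
grip_force: 0.0
```

```bash
python3 plan.py .553 -.2805 .23 -27 16
python3 - <<'E'
from h import *
# refined rack axis from side view: long bar top corners by mask
im=manip.read_camera('side'); cv2.imwrite('pics/s2.png',im[:,:,::-1])
hsv=cv2.cvtColor(im,cv2.COLOR_RGB2HSV); w=((hsv[...,1]<50)&(hsv[...,2]>150)).astype(np.uint8)
w[:250]=0;w[315:]=0;w[:,:325]=0;w[:,380:]=0
n,l,st,ce=cv2.connectedComponentsWithStats(w)
for i in range(1,n):
    if st[i,4]>20: print(ce[i],st[i])
for X in([.5274,-.2586],[.5855,-.2883],[.5783,-.3025],[.5203,-.2727]): print(proj('side',X+[.056]))
a=cv2.resize(im[245:325,310:395,::-1],(680,590),interpolation=2); cv2.imwrite('pics/c3.png',a)
E
```

```text
now [0.5248 0.1796 0.2321] yaw 46.86 q7 0.53 t 9.8 F [ 0.2 -0.2  0.4] open 0.0852 turn -73.9
w [0.0, -0.0, 0.54] s(before turn) [-0.42, -0.4, 0.0] s(after) [-0.45, -0.36, 0.0]
[343.81460674 261.06741573] [334 256  21  12 178]
[353.12794613 291.43771044] [337 286  34  16 297]
[335.83420935 287.96520336]
[368.53266929 284.13924444]
[370.77692506 290.54097268]
[337.66602573 294.39736269]
```

View pics/c3.png

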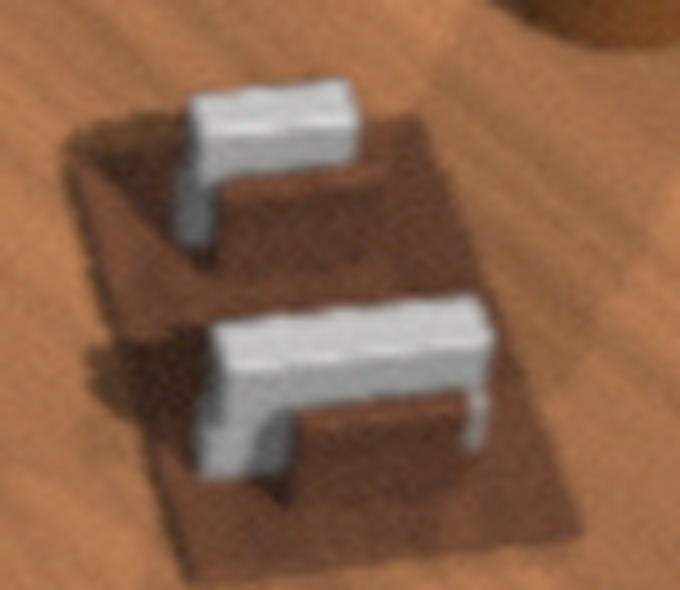

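The long bar in the nearer stall is clear. Its top-face corners in the crop are (213,323), (478,297), (490,335) and (228,370).

```bash
python3 - <<'E'
from h import *
P=np.array([ray('side',(310+x/8-.44,245+y/7.375-.43),.056)[:2] for x,y in((213,323),(478,297),(490,335),(228,370))])
print(P.round(4).tolist(),P.mean(0)); e=P[1]-P[0]+P[2]-P[3]; print(np.linalg.norm(e)/2,np.linalg.norm(P[0]-P[3]),np.degrees(np.arctan2(e[1],e[0])))
m=manip.outline_of
t=cv2.imread('pics/t0.png')
# top crop c1 : scale 640/120, 400/75
Q=np.array([ray('top',(305+x/5.333-.4,165+y/5.333-.4),.056)[:2] for x,y in((323,153),(351,168),(293,287),(262,276))])
print(Q.round(4).tolist(),Q.mean(0)); e=Q[0]-Q[3]+Q[1]-Q[2]; print(np.linalg.norm(e)/2,np.linalg.norm(Q[0]-Q[1]),np.degrees(np.arctan2(e[1],e[0])))
# rack base corners z=.006
B=np.array([ray('top',(305+x/5.333-.4,165+y/5.333-.4),.006)[:2] for x,y in((128,40),(390,166),(308,340),(38,208))])
print('rack',B.round(4).tolist(),B.mean(0)); e=B[0]-B[3]+B[1]-B[2]; print(np.degrees(np.arctan2(e[1],e[0])))
E
```

```text
[[0.5273, -0.2598], [0.5855, -0.2905], [0.5793, -0.3016], [0.5204, -0.2738]] [ 0.55313039 -0.2813879 ]
0.06544518433953964 0.015634262169715685 -26.54794266168191
[[0.5858, -0.2892], [0.5786, -0.3025], [0.5208, -0.2736], [0.526, -0.2589]] [ 0.55278038 -0.28105956]
0.06584065056234707 0.015153179610662582 -26.72729899053925
rack [[0.6514, -0.2022], [0.5875, -0.3339], [0.4991, -0.2909], [0.5648, -0.1561]] [ 0.57568098 -0.24575731]
-26.973039640641538
```

Call:
drive_tool(increments=[[[0,0,0.5],[-0.42,-0.4,0],1],[[0,0,0.5],[-0.45,-0.37,0],1],[[0,0,0.5],[-0.48,-0.33,0],1],[[0,0,0.5],[-0.5,-0.3,0],1],[[0,0,0.5],[-0.52,-0.26,0],1],[[0,0,0.5],[-0.54,-0.22,0],1],[[0,0,0.5],[-0.56,-0.17,0],1],[[0,0,0.5],[-0.57,-0.13,0],1]])

```text
time_s: 10.65
eef_pos: [0.5356, -0.0571, 0.228]
eef_rot: [0.629, 0.778, -0.001, -0.0]
force: [0.4, -0.5, -0.4]
opening: 0.0857
grip_force: 0.0
```

Call:
drive_tool(increments=[[[0,0,0.55],[-0.58,-0.09,0],1],[[0,0,0.55],[-0.58,-0.04,0],1],[[0,0,0.55],[-0.58,0,0],1],[[0,0,0.55],[-0.58,0.05,0],1],[[0,0,0.55],[-0.58,0.09,0],1],[[0,0,0.55],[-0.57,0.14,0],1],[[0,0,0.55],[-0.56,0.19,0],1],[[0,0,0.55],[-0.54,0.23,0],1]])

```text
time_s: 11.45
eef_pos: [0.5473, -0.2906, 0.228]
eef_rot: [0.847, 0.532, -0.001, -0.0]
force: [0.6, -0.3, 1.0]
opening: 0.0854
grip_force: 0.0
```

```bash
python3 plan.py .553 -.281 .15 -27 1; python3 - <<'E'
from h import *
for i,n in enumerate(('top','side')): pass
im=manip.read_camera('top');cv2.imwrite('pics/t3.png',im[:,:,::-1])
cv2.imwrite('pics/c4.png',cv2.resize(im[175:255,140:230,::-1],(675,600),interpolation=2))
E
```

```text
now [ 0.5473 -0.2906  0.228 ] yaw -25.76 q7 0.29 t 11.45 F [ 0.6 -0.3  1. ] open 0.0854 turn -1.2
w [-0.01, 0.01, 0.14] s(before turn) [0.22, 0.02, 1.56] s(after) [0.22, 0.02, 1.56]
```

View pics/c4.png

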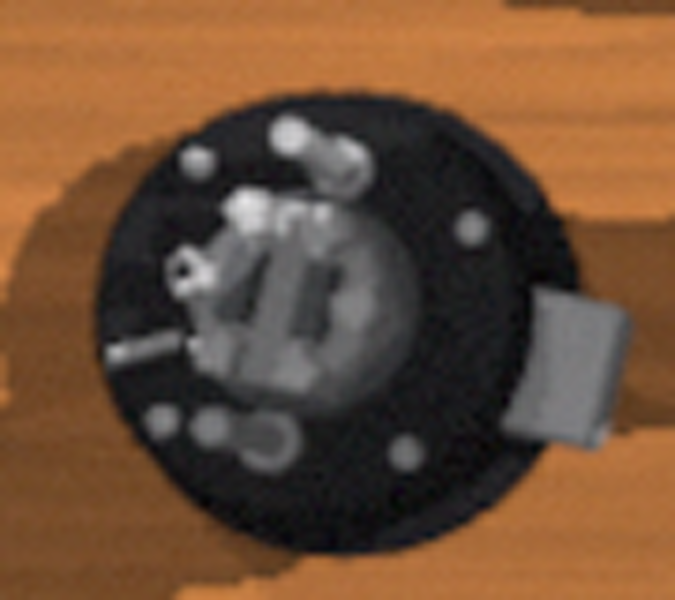

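The slot through nut and shaft looks clear across. The dot at crop (186,270) has passed the rib at (145,350). Next I'll check the angle and go over the bar.

Call:
drive_tool(increments=[[[0,0,0.1],[0.2,0.02,0.3],1],[[0,0,0],[0,0,0.5],1],[[0,0,0],[0,0,0.5],1],[[0,0,0],[0,0,0.5],1],[[0,0,0],[0,0,0.5],1],[[0,0,0],[0,0,0],1]])

```text
time_s: 12.1
eef_pos: [0.551, -0.2772, 0.1095]
eef_rot: [0.849, 0.528, -0.002, -0.003]
force: [0.6, -0.0, -0.1]
opening: 0.0851
grip_force: 0.0
```

```bash
python3 plan.py .553 -.2812 .030 -26.7 1; python3 - <<'E'
from h import *
T=lambda x,y:(140+x/7.5-.43,175+y/7.5-.43)
a=ray('top',T(290,135),.146);b=ray('top',T(210,427),.146);m=ray('top',T(186,270),.118)
c=(a+b)/2;yaw=np.arctan2(*(a-b)[1::-1]);d=m-c
ang=np.arctan2(d[1],d[0])-yaw
print(c,yaw,np.linalg.norm(a-b),np.hypot(*d[:2]),2.4-(ang-np.pi/2))
E
```

```text
now [ 0.551  -0.2772  0.1095] yaw -26.24 q7 0.34 t 12.1 F [ 0.6 -0.  -0.1] open 0.0851 turn -0.5
w [-0.05, 0.0, 0.05] s(before turn) [-0.05, 0.08, 1.59] s(after) [-0.05, 0.07, 1.59]
[0.52394327 0.18067618 0.146     ] -0.2294121744617081 0.09433898922379624 0.028797783831176548 2.3887449777148264
```

Call:
drive_tool(increments=[[[0,0,0.05],[-0.05,0.08,0.2],1],[[0,0,0],[0,0,0.2],1],[[0,0,0],[0,0,0],1]])

```text
time_s: 12.4
eef_pos: [0.5566, -0.2827, 0.093]
eef_rot: [0.851, 0.525, -0.0, -0.0]
force: [-0.5, -0.2, -0.5]
opening: 0.0856
grip_force: 0.0
```

```bash
python3 plan.py .553 -.2812 .030 -26.7 1
```

```text
now [ 0.5566 -0.2827  0.093 ] yaw -26.61 q7 0.35 t 12.4 F [-0.5 -0.2 -0.5] open 0.0856 turn -0.1
w [-0.01, 0.0, 0.01] s(before turn) [-0.0, -0.08, 1.26] s(after) [-0.01, -0.08, 1.26]
```

Call:
drive_tool(increments=[[[0,0,0],[0,-0.07,0.2],1],[[0,0,0],[0,0,0.2],1],[[0,0,0],[0,0,0],1],[[0,0,0],[0,0,0],1]])

```text
time_s: 12.8
eef_pos: [0.5537, -0.2811, 0.0736]
eef_rot: [0.851, 0.526, -0.0, -0.0]
force: [-0.3, -0.3, 0.9]
opening: 0.0852
grip_force: 0.0
```

```bash
python3 plan.py .553 -.2812 .030 -26.7 1
```

```text
now [ 0.5537 -0.2811  0.0736] yaw -26.58 q7 0.36 t 12.8 F [-0.3 -0.3  0.9] open 0.0852 turn -0.1
w [-0.0, 0.0, 0.01] s(before turn) [-0.01, -0.01, 0.87] s(after) [-0.01, -0.01, 0.87]
```

Call:
drive_tool(increments=[[[0,0,0],[0,0,0.3],1],[[0,0,0],[0,0,0.3],1],[[0,0,0],[0,0,0.25],1],[[0,0,0],[0,0,0],1],[[0,0,0],[0,0,0],-1],[[0,0,0],[0,0,0],-1],[[0,0,0],[0,0,0],-1],[[0,0,0],[0,0,0],-1]], force=60)

```text
time_s: 13.6
eef_pos: [0.5542, -0.2816, 0.0318]
eef_rot: [0.851, 0.526, 0.0, 0.0]
force: [-0.3, -1.3, 0.8]
opening: 0.0644
grip_force: 67.3
```

```bash
python3 plan.py .553 -.2812 .030 -26.7 1
```

```text
now [ 0.5542 -0.2816  0.0318] yaw -26.59 q7 0.39 t 13.6 F [-0.3 -1.3  0.8] open 0.0644 turn -0.1
w [0.01, 0.0, 0.01] s(before turn) [-0.0, -0.03, 0.04] s(after) [-0.0, -0.02, 0.04]
```

Call:
drive_tool(increments=[[[0,0,0],[0,0,-0.2],-1],[[0,0,0],[0,0,-0.4],-1],[[0,0,0],[0,0,-0.5],-1],[[0,0,0],[0,0,-0.5],-1],[[0,0,0],[0,0,-0.4],-1],[[0,0,0],[0,0,0],-1]])

```text
time_s: 14.2
eef_pos: [0.5555, -0.2822, 0.1344]
eef_rot: [0.851, 0.526, 0.002, 0.002]
force: [0.6, 0.6, -2.9]
opening: 0.0644
grip_force: 67.5
```

```bash
python3 plan.py .52 -.05 .132 -26.7 8
```

```text
now [ 0.5555 -0.2822  0.1344] yaw -26.59 q7 0.33 t 14.2 F [ 0.6  0.6 -2.9] open 0.0644 turn -0.1
w [0.0, -0.0, 0.0] s(before turn) [0.48, -0.34, 0.0] s(after) [0.48, -0.34, 0.0]
```

Call:
drive_tool(increments=[[[0,0,0],[0.48,-0.34,0],-1],[[0,0,0],[0.48,-0.34,0],-1],[[0,0,0],[0.48,-0.34,0],-1],[[0,0,0],[0.48,-0.34,0],-1],[[0,0,0],[0.48,-0.34,0],-1],[[0,0,0],[0.48,-0.34,0],-1],[[0,0,0],[0.48,-0.34,0],-1],[[0,0,0],[0.48,-0.34,0],-1]])

```text
time_s: 15.0
eef_pos: [0.5171, -0.0473, 0.1304]
eef_rot: [0.851, 0.526, -0.001, -0.0]
force: [0.4, 0.1, -2.9]
opening: 0.0643
grip_force: 67.6
```

Call:
drive_tool(increments=[[[0,0,-0.4],[0,0,0.2],-1],[[0,0,-0.4],[0,0,0.4],-1],[[0,0,-0.4],[0,0,0.4],-1],[[0,0,-0.34],[0,0,0.4],-1],[[0,0,0],[0,0,0.3],-1],[[0,0,0],[0,0,0],-1],[[0,0,0],[0,0,0],-1]])

```text
time_s: 15.7
eef_pos: [0.518, -0.0489, 0.0462]
eef_rot: [0.785, 0.62, -0.0, -0.0]
force: [0.1, -0.2, -2.7]
opening: 0.0645
grip_force: 67.6
```

```bash
python3 plan.py .52 -.05 .0258 -13.3 1
```

```text
now [ 0.518  -0.0489  0.0462] yaw -13.42 q7 0.23 t 15.7 F [ 0.1 -0.2 -2.7] open 0.0645 turn 0.1
w [-0.0, 0.0, -0.01] s(before turn) [-0.01, 0.04, 0.41] s(after) [-0.01, 0.04, 0.41]
```

Call:
drive_tool(increments=[[[0,0,0],[0,0,0.2],-1],[[0,0,0],[0,0,0.15],-1],[[0,0,0],[0,0,0.05],-1],[[0,0,0],[0,0,0.03],-1],[[0,0,0],[0,0,0],-1],[[0,0,0],[0,0,0],-1]])

```text
time_s: 16.3
eef_pos: [0.5178, -0.0485, 0.0257]
eef_rot: [0.785, 0.62, 0.0, -0.001]
force: [-4.6, 0.2, 11.3]
opening: 0.0644
grip_force: 69.5
```

Call:
drive_tool(increments=[[[0,0,0],[0,0,-0.02],-1],[[0,0,0],[0,0,0],-1],[[0,0,0],[0,0,0],1],[[0,0,0],[0,0,0],1],[[0,0,0],[0,0,0],1],[[0,0,0],[0,0,0],1]])

```text
time_s: 16.9
eef_pos: [0.5183, -0.0487, 0.0259]
eef_rot: [0.785, 0.62, 0.0, 0.0]
force: [-0.2, -0.1, -0.7]
opening: 0.0854
grip_force: 0.0
```

Call:
drive_tool(increments=[[[0,0,0],[0,0,-0.3],1],[[0,0,0],[0,0,-0.5],1],[[0,0,0],[0,0,-0.5],1],[[0,0,0],[0,0,-0.3],1],[[0,0,0],[0,0,0],1]])

```text
time_s: 17.4
eef_pos: [0.5198, -0.0487, 0.1081]
eef_rot: [0.784, 0.62, 0.002, 0.001]
force: [0.5, 1.0, -0.1]
opening: 0.0855
grip_force: 0.0
```

```bash
python3 plan.py .5178 -.0485 .105 76.7 1; python3 - <<'E'
from h import *
u=np.array(proj('side',[.518,-.0485,.025])).astype(int);print(u)
snap('side','s4',(u[0]-60,u[1]-60,u[0]+60,u[1]+45),5)
E
```

```text
now [ 0.5198 -0.0487  0.1081] yaw -13.34 q7 0.17 t 17.4 F [ 0.5  1.  -0.1] open 0.0855 turn -90.0
w [0.01, -0.03, 10.47] s(before turn) [-0.0, -0.04, 0.06] s(after) [-0.04, 0.0, 0.06]
[272 238]
```

View pics/s4.png

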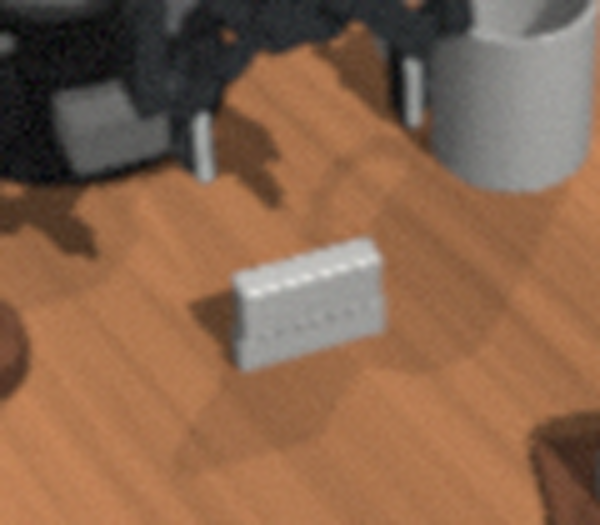

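The bar stands upright on the counter. I'll turn 90° and regrasp it across its thickness.

Call:
drive_tool(increments=[[[0,0,-0.8],[0,0,0],1],[[0,0,-0.87],[0,0,0],1],[[0,0,-0.87],[0,0,0],1],[[0,0,-0.87],[0,0,0],1],[[0,0,-0.87],[0,0,0],1],[[0,0,-0.87],[0,0,0],1],[[0,0,-0.87],[0,0,0],1]])

```text
time_s: 18.15
eef_pos: [0.5172, -0.0485, 0.1047]
eef_rot: [0.433, 0.901, -0.0, -0.001]
force: [0.4, -0.5, -0.9]
opening: 0.0854
grip_force: 0.0
```

Call:
drive_tool(increments=[[[0,0,-0.87],[0,0,0],1],[[0,0,-0.87],[0,0,0],1],[[0,0,-0.87],[0,0,0],1],[[0,0,-0.87],[0,0,0],1],[[0,0,-0.87],[0,0,0],1],[[0,0,0],[0,0,0],1],[[0,0,0],[0,0,0],1]])

```text
time_s: 18.85
eef_pos: [0.5176, -0.0487, 0.1051]
eef_rot: [0.126, 0.992, 0.0, -0.001]
force: [0.4, -0.3, -1.0]
opening: 0.0851
grip_force: 0.0
```

```bash
python3 plan.py .518 -.0486 .027 76.6 1
```

```text
now [ 0.5176 -0.0487  0.1051] yaw 75.57 q7 1.42 t 18.85 F [ 0.4 -0.3 -1. ] open 0.0851 turn 1.0
w [0.0, -0.01, -0.12] s(before turn) [-0.01, 0.0, 1.56] s(after) [-0.01, 0.0, 1.56]
```

Call:
drive_tool(increments=[[[0,0,-0.12],[0,0,0.4],1],[[0,0,0],[0,0,0.4],1],[[0,0,0],[0,0,0.4],1],[[0,0,0],[0,0,0.36],1],[[0,0,0],[0,0,0],1],[[0,0,0],[0,0,0],1]])

```text
time_s: 19.45
eef_pos: [0.5179, -0.0487, 0.0277]
eef_rot: [0.116, 0.993, -0.0, -0.0]
force: [0.7, -0.3, 0.4]
opening: 0.0854
grip_force: 0.0
```

Call:
drive_tool(increments=[[[0,0,0],[0,0,0],-1],[[0,0,0],[0,0,0],-1],[[0,0,0],[0,0,0],-1],[[0,0,0],[0,0,0],-1],[[0,0,0],[0,0,0],-1],[[0,0,0],[0,0,0],-1],[[0,0,0],[0,0,0],-1]], force=60)

```text
time_s: 20.15
eef_pos: [0.5184, -0.0487, 0.0282]
eef_rot: [0.115, 0.993, 0.0, 0.0]
force: [-0.9, 0.6, 5.5]
opening: 0.0148
grip_force: 59.0
```

```bash
python3 plan.py .518 -.0486 .027 76.6 1
```

```text
now [ 0.5184 -0.0487  0.0282] yaw 76.8 q7 1.46 t 20.15 F [-0.9  0.6  5.5] open 0.0148 turn -0.2
w [0.0, 0.0, 0.02] s(before turn) [0.01, 0.0, 0.02] s(after) [0.01, 0.0, 0.02]
```

Call:
drive_tool(increments=[[[0,0,0],[0,0,-0.2],-1],[[0,0,0],[0,0,-0.5],-1],[[0,0,0],[0,0,-0.6],-1],[[0,0,0],[0,0,-0.6],-1],[[0,0,0],[0,0,-0.6],-1],[[0,0,0],[0,0,-0.6],-1],[[0,0,0],[0,0,-0.5],-1],[[0,0,0],[0,0,-0.2],-1]])

```text
time_s: 20.95
eef_pos: [0.519, -0.0488, 0.2202]
eef_rot: [0.115, 0.993, 0.0, 0.002]
force: [-0.3, 0.6, -3.8]
opening: 0.0146
grip_force: 59.1
```

```bash
python3 plan.py .5235 .180 .216 76.8 8
```

```text
now [ 0.519  -0.0488  0.2202] yaw 76.79 q7 1.41 t 20.95 F [-0.3  0.6 -3.8] open 0.0146 turn 0.0
w [0.0, 0.0, -0.0] s(before turn) [0.12, 0.56, 0.01] s(after) [0.12, 0.56, 0.01]
```

Call:
drive_tool(increments=[[[0,0,0],[0.11,0.5,0],-1],[[0,0,0],[0.12,0.56,0],-1],[[0,0,0],[0.12,0.56,0],-1],[[0,0,0],[0.12,0.56,0],-1],[[0,0,0],[0.12,0.56,0],-1],[[0,0,0],[0.12,0.56,0],-1],[[0,0,0],[0.12,0.56,0],-1],[[0,0,0],[0.11,0.5,0],-1]])

```text
time_s: 21.75
eef_pos: [0.5211, 0.1756, 0.2167]
eef_rot: [0.115, 0.993, -0.0, -0.001]
force: [0.7, -0.8, -2.9]
opening: 0.0148
grip_force: 59.0
```

Call:
drive_tool(increments=[[[0,0,0],[0.03,0.1,0],-1],[[0,0,0],[0,0,0],-1],[[0,0,0],[0,0,0],-1],[[0,0,0],[0,0,0],-1]])

```text
time_s: 22.15
eef_pos: [0.5218, 0.1778, 0.2175]
eef_rot: [0.116, 0.993, -0.001, -0.0]
force: [-0.1, -0.2, -3.1]
opening: 0.0142
grip_force: 59.2
```

```bash
python3 plan.py .5235 .180 .152 76.7 1
```

```text
now [0.5218 0.1778 0.2175] yaw 76.68 q7 0.96 t 22.15 F [-0.1 -0.2 -3.1] open 0.0142 turn 0.0
w [-0.01, -0.0, -0.0] s(before turn) [-0.02, 0.05, 1.31] s(after) [-0.02, 0.05, 1.31]
```

Call:
drive_tool(increments=[[[0,0,0],[-0.02,0.05,0.3],-1],[[0,0,0],[0,0,0.4],-1],[[0,0,0],[0,0,0.4],-1],[[0,0,0],[0,0,0.15],-1],[[0,0,0],[0,0,0],-1],[[0,0,0],[0,0,0],-1],[[0,0,0],[0,0,0],-1]])

```text
time_s: 22.85
eef_pos: [0.5242, 0.1818, 0.1564]
eef_rot: [0.115, 0.993, 0.0, 0.001]
force: [-0.4, 0.1, -3.1]
opening: 0.0145
grip_force: 59.0
```

```bash
python3 plan.py .5235 .180 .146 76.7 1; python3 - <<'E'
from h import *
snap('top','t5',(145,170,225,250),5);snap('side','s5',(175,95,275,215),4)
a=cv2.imread('pics/t5.png');b=cv2.imread('pics/s5.png');a=cv2.resize(a,(400,400));b=cv2.resize(b,(400,480))
a=cv2.copyMakeBorder(a,0,80,0,0,0);cv2.imwrite('pics/c5.png',np.hstack([a,b]))
E
```

```text
now [0.5242 0.1818 0.1564] yaw 76.79 q7 0.97 t 22.85 F [-0.4  0.1 -3.1] open 0.0145 turn -0.1
w [0.01, 0.01, 0.01] s(before turn) [0.01, -0.04, 0.21] s(after) [0.01, -0.04, 0.21]
```

View pics/c5.png

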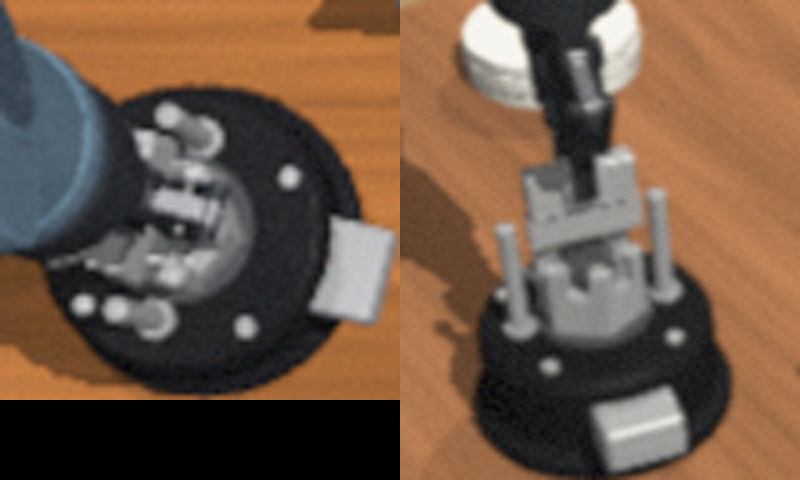

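The bar hovers between the posts, lined up with the slots. In the side crop its ends lie evenly inside the posts at (505,230) and (655,195).

Call:
drive_tool(increments=[[[0,0,0],[0,-0.03,0.06],-1],[[0,0,0],[0,0,0.08],-1],[[0,0,0],[0,0,0.08],-1],[[0,0,0],[0,0,0.06],-1],[[0,0,0],[0,0,0],-1]])

```text
time_s: 23.45
eef_pos: [0.5226, 0.1801, 0.1406]
eef_rot: [0.115, 0.993, -0.0, -0.001]
force: [-0.3, 0.0, -2.1]
opening: 0.015
grip_force: 59.0
```

```bash
python3 plan.py .5235 .180 .128 76.7 1
```

```text
now [0.5226 0.1801 0.1406] yaw 76.81 q7 0.97 t 23.45 F [-0.3  0.  -2.1] open 0.015 turn -0.1
w [-0.0, -0.01, 0.01] s(before turn) [-0.02, 0.0, 0.25] s(after) [-0.02, 0.0, 0.25]
```

Call:
drive_tool(increments=[[[0,0,0],[0,0,0.08],-1],[[0,0,0],[0,0,0.08],-1],[[0,0,0],[0,0,0.06],-1],[[0,0,0],[0,0,0.03],-1],[[0,0,0],[0,0,0],-1],[[0,0,0],[0,0,0],-1]])

```text
time_s: 24.05
eef_pos: [0.5231, 0.1803, 0.1289]
eef_rot: [0.115, 0.993, 0.0, 0.0]
force: [0.1, 1.0, -2.3]
opening: 0.0148
grip_force: 59.2
```

Call:
drive_tool(increments=[[[0,0,0],[0,0,0.02],-1],[[0,0,0],[0,0,0.02],-1],[[0,0,0],[0,0,0],-1],[[0,0,0],[0,0,0],-1]])

```text
time_s: 24.45
eef_pos: [0.5234, 0.1803, 0.1282]
eef_rot: [0.115, 0.993, 0.0, 0.0]
force: [-3.8, -0.9, 9.8]
opening: 0.0152
grip_force: 61.0
```

Call:
drive_tool(increments=[[[0,0,0],[0,0,-0.02],-1],[[0,0,0],[0,0,0],1],[[0,0,0],[0,0,0],1],[[0,0,0],[0,0,0],1],[[0,0,0],[0,0,0],1]])

```text
time_s: 24.95
eef_pos: [0.5232, 0.1803, 0.1278]
eef_rot: [0.115, 0.993, 0.0, 0.0]
force: [0.3, 0.2, 0.4]
opening: 0.0721
grip_force: 0.0
```

Call:
drive_tool(increments=[[[0,0,0],[0,0,-0.3],1],[[0,0,0],[0,0,-0.6],1],[[0,0,0],[0,0,-0.6],1],[[0,0,0],[0,0,-0.6],1],[[0,0,0],[0,-0.6,-0.4],1],[[0,0,0],[0,-0.6,0],1],[[0,0,0],[0,-0.6,0],1],[[0,0,0],[0,-0.6,0],1]])

```text
time_s: 25.75
eef_pos: [0.4954, 0.0623, 0.253]
eef_rot: [0.115, 0.993, 0.0, 0.0]
force: [0.5, 0.0, -0.2]
opening: 0.0855
grip_force: 0.0
```

Call:
drive_tool(increments=[[[0,0,0],[0,-0.6,0],1],[[0,0,0],[0,-0.6,0],1],[[0,0,0],[0,0,0],1]])

```text
time_s: 26.05
eef_pos: [0.481, 0.0005, 0.2529]
eef_rot: [0.118, 0.993, -0.001, -0.0]
force: [0.7, 0.3, -0.1]
opening: 0.0854
grip_force: 0.0
```

```bash
python3 - <<'E'
from h import *
snap('top','t6',(145,170,225,250),5);snap('side','s6',(175,95,275,215),4)
a=cv2.imread('pics/t6.png');b=cv2.imread('pics/s6.png')
a=cv2.copyMakeBorder(a,0,80,0,0,0);cv2.imwrite('pics/c6.png',np.hstack([a,b]))
s=manip.get_state();print(s['eef_pos'],s['force'])
E
```

```text
[0.48196834 0.00470189 0.25291501] [0.51045385 0.21055844 0.37084789]
```

View pics/c6.png

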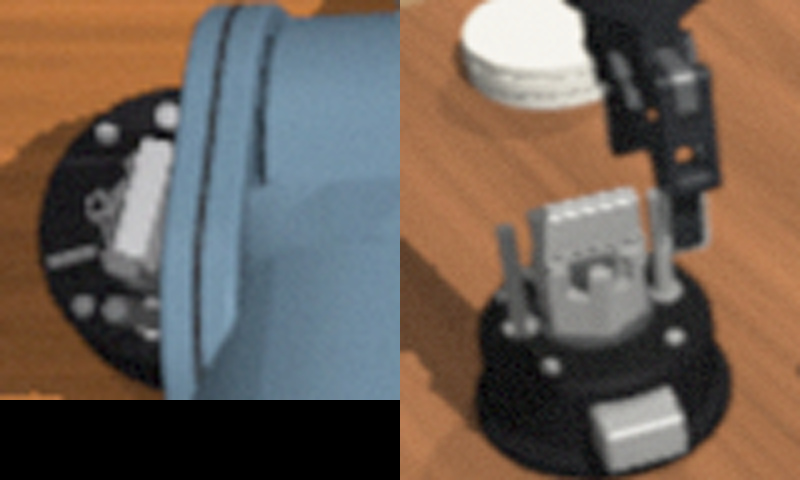

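The bar is seated in the slots between the posts, with its top near post height. In the top crop the dot at (97,205) has passed the rib at (70,260). The gripper is clear, so I'm handing in.

```bash
python3 -c "
from bench import manip;print(manip.close_job())"
```

```text
the job is handed in; nothing more can be done
None
```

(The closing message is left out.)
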